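# Lock the plug-in pressure gauge into the bench air coupler

## Robot

A 7-joint arm with a two-finger parallel gripper is mounted at the origin on the work surface. World frame = base frame: x ahead of the robot, y to its left, z up, the work surface at z = 0. Lengths are in m, angles in rad, forces in N, time in s.
With the tool pointing down it reaches from about 0.4 to 0.85 m from the base axis. Payload 10.4 kg.
Tool frame: the origin (TCP) lies midway between the tips of the shut fingers; the grasp point (between the pads) lies 19 mm behind it; z points along the fingers, y is the direction in which the jaws open and shut (so a half turn about z gives the same grasp; the last joint's range is limited). The gripper opens to 85 mm and grips with 20 to 120 N. Pads are 22 mm wide; open, the fingers measure 114 mm over their backs; the gripper's body (76 mm by 85 mm) begins 54 mm behind the grasp point. The pads swing forward as they close: fully open they stand 13 mm farther back than shut.
Start: joints at [-1.152, 0.332, -0.065, 1.46, 0.022, 1.35, -0.088], TCP at [0.267, 0.565, 0.231] pointing down, gripper open.
Joint ranges: [-2.6, 2.6], [-0.5, 2.12], [-1.47, 1.34], [0.16, 2.42], [-1.27, 4.41], [0.06, 2.06], [-2.6, 2.6]. Speed limits (rad/s): [2.22, 2.22, 2.79, 2.79, 3.14, 3.14, 3.14].

## Interface

Orientations are given as [roll, pitch, yaw] about the fixed x, y, z axes, in that order (R = Rz(yaw) Ry(pitch) Rx(roll)).
In Python, from cell import bot gives the robot as it stands.
- The arm moves only by the tool drive_tool, never from a script. Its argument "commands" is a list of rows, each an object of numbers: "x", "y", "z": the shift along the tool's x, y, z in mm; "spin": the turn about the tool's z in rad. A call has 1 to 20 rows; each row shifts and turns the commanded pose from where the row before left it, along the tool's axes as they then stand; what a row does not reach is not made up. A row lasts 1/12 s, in which the tool goes at most 41.7 mm and 7.16 degrees, less where a joint would pass 70% of its speed; a pose out of reach is approached as far as the arm can. A call with a gripper value outside its range is refused whole. "hand" is the opening, from 0 (shut) to 1 (fully open), set as the call begins (left out, the last holds). The fingers move at their own pace and stop on an object; "newtons" is the grip in N (left out, the last holds). Time passes only in rows, so rows that do not move let the fingers close. It gives the time, the measured TCP pose, the force and the opening at its end, in the units of the state.
- bot.state(): the state, without advancing time (a new reading comes with each control period).
- bot.get_image(name): name is "side" or "top" or "wrist"; returns a dict with "pixels" (400x640x3 uint8, blue, green, red), "range_z" (400x640 float32, m along the optical axis (not along the pixel's ray), 0 where there is no reading), "fovy" (degrees; the focal length in pixels is half the picture's height over the tangent of half this angle, whatever the lens; pixels are square), "cx", "cy" (the principal point, pixels), "pose" (4x4, takes a point from camera to world coordinates); the wrist camera has in their place "tool_from_camera" (4x4, takes a point from camera to tool coordinates, whose origin is the TCP and whose axes are the flange's). Camera axes: x right, y up, looking along -z (the intrinsics and any distortion apply to the point x, -y, -z); pixel columns grow to the right and rows downward; lengths in m; the calibration is good to about 2 mm. A picture is of the moment at which its call begins: read the wrist's pose just before it.
- bot.job_done(): hands the job in, once; it reports no verdict.
The state is a dict: "time": time; "q": joint angles; "joint_vel": joint speeds; "joint_efforts": joint torques, N m; "position": TCP position; "tcp_rot": TCP orientation; "ft_force": force on the tool from outside, world axes, zero at the start; "moment": the same for the moment, N m; "gripper_width": finger opening in m.
Only numpy, scipy, OpenCV 4.12 (cv2) and the standard library are available. Lean on these libraries where they do the work, as an engineer would, in place of code of your own. Each camera call takes 0.05 s, during which the arm holds its last target.

## Task

The spray air has to be checked before the glass is airbrushed: on the bench manifold, pull the coupler's sleeve back until it stays back by itself, then take the round dial gauge out of the wooden fittings block and press its plug into the coupler, firmly but without ramming it, until the sleeve springs forward again and locks it. Let go and leave the gauge standing locked in the coupler, and leave everything else on the table where it is.

Things in the scene. Friction and masses are not known exactly. Their poses are not given: they have to be found in the camera images.
- manifold: Fixed aluminium air manifold: a bar 44 mm wide (own x), 190 mm long (own y), on two feet; origin on the table under its middle, top face 46 mm up. In the middle of its top stands the air coupler, with a brass hexagon plug (16 mm high) 60 mm to its +y and a small bleed valve (27 mm high) 60 mm to its -y.
- port (a point): Middle of the manifold's top face, on the upright axis of the coupler, which is screwed on a threaded nipple here. How far differs: its foot lies 0 to 9 mm above this point (find by feel or sight). Above its foot: brass hexagon 27 mm wide to 9 mm; steel sleeve 29 mm in diameter, 26 to 44.5 mm, over its own flange 34 mm in diameter, 20 to 26 mm; open mouth at 46 mm.
- sleeve (a joint): Travel of the sleeve, m: 0 forward (up, at rest); grows as it is pulled back, straight down towards the manifold, to a stop at 0.0105. Spring: 5 N at 0, 8 N at the stop. It holds itself open: pulled past about 9 mm and let go it stays at about 0.007, held by locking balls; pulled less it springs forward. Forward, it bars the plug; when a plug is pushed right in, it springs to 0 by itself.
- valve (a joint): Travel of the sprung brass valve in the coupler's bore, m: 0 at the start; -0.0054 (risen, its face 7 mm below the mouth) while the sleeve holds itself back; 0.0045 to 0.006 with a plug locked in. It pushes the plug back with 3.5 N risen, 6.5 N fully pressed; friction adds 1 to 3 N. Bore 13.2 mm wide, its mouth flared to 14.8 mm over the top 2.5 mm.
- gauge_centre (a point): Centre of the dial gauge's round black case, 43 mm in diameter, 25 mm thick, white dial on its own +x face; the flat faces are square to its own x (grip across these 25 mm from above, 0.14 kg). z up. Below: neck 11 mm, brass hexagon collar 20 mm wide with its underside 35.1 mm below this point, then the 12 mm steel plug. It stands in one of three holes of the wooden block, collar on top.
- gauge_nose (a point): Middle of the flat lower end (nose) of the gauge's plug, 53.5 mm below the case's centre; plug 12 mm in diameter, 18.4 mm long up to the collar, with a ring groove. In the held-open coupler it meets the valve 7 mm below the mouth, locks (sleeve springs forward) at about 17 mm, and the collar stops hard on the mouth at 18.4 mm. Never load it with more than 35 N in the coupler.
- fittings: Fixed wooden fittings block, 64 mm (own x) by 235 mm (own y), 30 mm high, origin under its middle; three holes 13.5 mm wide in a row along its y, 78 mm apart. The dial gauge stands in one; a brass hose tail and a tapered blow nozzle, on plugs of the same kind, stand in the other two and stay there.
Mind the look-alikes: they are no part of the job. What is meant by the part that bears gauge_centre is not red or turquoise, and is the smaller of those in its own colour.

How it is judged:
By the outcome, as a careful person would: the job done as asked, in the order asked, and still so for the second after the job is handed in, with the robot touching nothing.
It also fails if it takes over 61 s, if anything falls off the work surface, if the arm or the gripper's body presses on something with over 40 N, if the wrist force passes 120 N, or if a joint passes its speed limit or range.

## Working session

There is one attempt and no reset: what is moved stays moved. The work goes in short steps, Python scripts to look and compute and a tool call to move; the robot and the scene stay as the last step left them, time stands still between calls to the robot, and variables do not carry over. Pictures are saved under pics/ and viewed, and the job is handed in when it is done.

Besides the shell and the picture viewer there is one more tool, called by a JSON object that holds its "method" and its "body", one argument or row to a line. drive_tool: Moves the arm, as the interface text tells. Its arguments: {"type":"object","properties":{"commands":{"type":"array","items":{"type":"object","properties":{"x":{"type":"number"},"y":{"type":"number"},"z":{"type":"number"},"spin":{"type":"number"}}}},"hand":{"type":"number"},"newtons":{"type":"number"}},"required":["commands"]}

```bash
mkdir -p pics; ls; cat > h.py <<'E'
import numpy as np, cv2
from cell import bot
from scipy.spatial.transform import Rotation as R
def save(n,fn):
    im=bot.get_image(n); cv2.imwrite('pics/'+fn+'.png',im['pixels']); np.savez('pics/'+fn+'.npz',**{k:v for k,v in im.items()}); return im
E
python3 - <<'E'
from h import *
s=bot.state(); print(s)
for n in ['side','top']:
    im=save(n,n+'0'); print({k:v for k,v in im.items() if k not in('pixels','range_z')})
E
```

```text
pics
{'time': 0.0, 'q': array([-1.15158342,  0.33287063, -0.06469802,  1.46092126,  0.02157498,
        1.34990944, -0.08851646]), 'joint_vel': array([-1.89083119e-04,  1.17683204e-03,  1.13084797e-03, -6.61731976e-04,
        2.15266768e-03, -2.19818738e-04, -5.84050326e-05]), 'joint_efforts': array([ 2.58272794e-04, -6.25445008e+01,  4.89716430e-02, -3.91599691e+01,
        1.59375306e-02,  1.01067784e-02,  4.38692709e-07]), 'position': array([0.26707655, 0.56465183, 0.23052627]), 'tcp_rot': array([-3.14017884e+00,  4.17706688e-05,  2.69977652e+00]), 'ft_force': array([-0.38581467,  0.79302159, -0.09477228]), 'moment': array([-0.00400495, -0.01427737,  0.04197581]), 'gripper_width': 0.08508910574670224}
{'fovy': 55.37994702928877, 'cx': 324.2561988103797, 'cy': 201.0801051134983, 'pose': array([[ 0.99980915,  0.00108882, -0.01950588,  0.51180412],
       [-0.0166071 ,  0.57322535, -0.81922945, -0.73011567],
       [ 0.01028927,  0.81939704,  0.57313404,  0.55035198],
       [ 0.        ,  0.        ,  0.        ,  1.        ]])}
{'fovy': 49.01556263937322, 'cx': 325.2815670552966, 'cy': 203.27291773451773, 'pose': array([[-0.01820199,  0.99770245, -0.06525731,  0.45650949],
       [-0.99966286, -0.01695136,  0.01966749, -0.0171563 ],
       [ 0.0185161 ,  0.06559329,  0.99767463,  1.16639123],
       [ 0.        ,  0.        ,  0.        ,  1.        ]])}
```

View pics/side0.png

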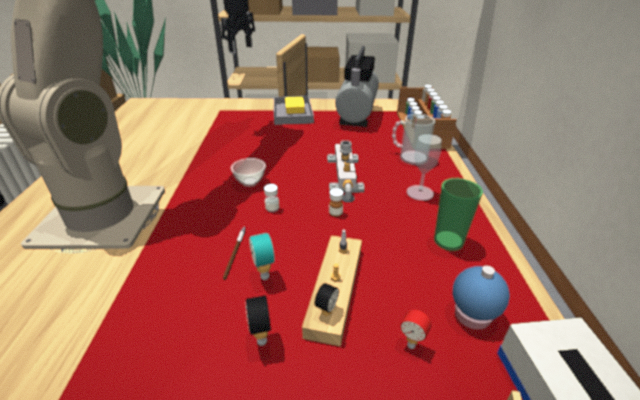

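View pics/top0.png

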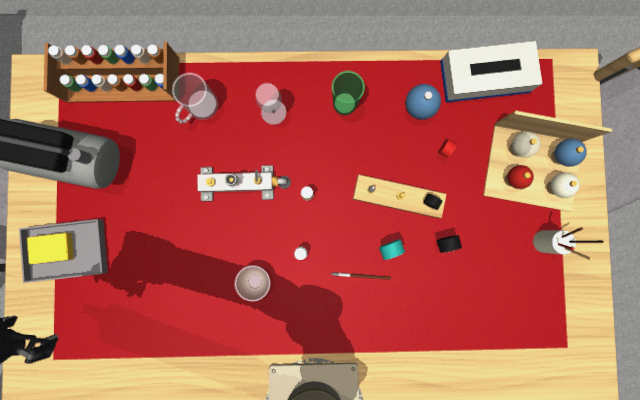

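Candidates for the gauge are:
- the black gauge in the block, top (432,201) / side (326,297)
- the larger black gauge, top (449,243) / side (258,315)
- the turquoise one, top (392,249)
- the red one, top (448,148)

By the description I choose the black one in the block. The manifold is at top (235,182). Next I'll check both in close crops.

```bash
python3 - <<'E'
import cv2,numpy as np
t=cv2.imread('pics/top0.png'); s=cv2.imread('pics/side0.png')
a=cv2.resize(t[165:265,345:475],None,fx=3,fy=3,interpolation=cv2.INTER_CUBIC)
b=cv2.resize(s[220:360,235:375],None,fx=2.14,fy=2.14,interpolation=cv2.INTER_CUBIC)
c=cv2.resize(t[155:210,185:325],None,fx=4,fy=4,interpolation=cv2.INTER_CUBIC)
h=a.shape[0]; b=cv2.resize(b,(h,h))
r1=np.hstack([a,b]); d=np.zeros((220,r1.shape[1],3),np.uint8); d[:,:560]=c[:220]
e=s[135:205,320:370]; 
d[:,560:560+130]=cv2.resize(e,(130,182),interpolation=cv2.INTER_CUBIC)[0:182] if False else cv2.resize(s[130:205,320:365],(130,220),interpolation=cv2.INTER_CUBIC)
cv2.imwrite('pics/crop1.png',np.vstack([r1,d])); print(r1.shape)
E
```

```text
(300, 690, 3)
```

View pics/crop1.png

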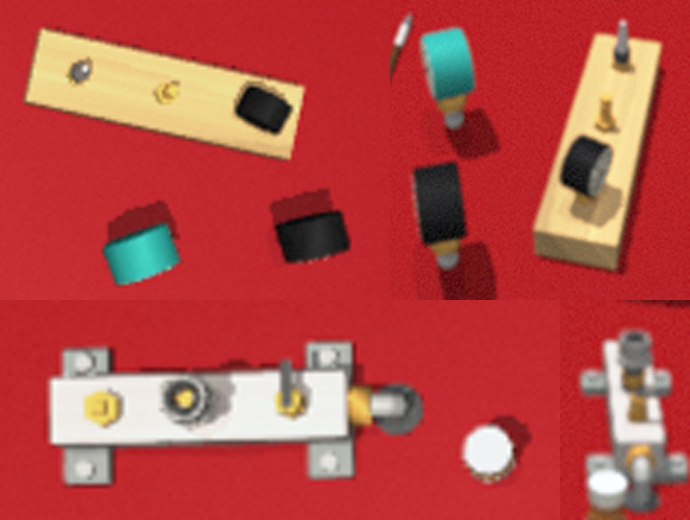

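```bash
cat >> h.py <<'E'
def f_of(im): return im['pixels'].shape[0]/2/np.tan(np.radians(float(im['fovy']))/2)
def ray(im,u,v,pose=None):
    P=im['pose'] if pose is None else pose; f=f_of(im)
    d=np.array([(u-im['cx'])/f,-(v-im['cy'])/f,-1.]); return P[:3,3],P[:3,:3]@d
def onz(im,u,v,z,pose=None):
    o,d=ray(im,u,v,pose); return o+d*(z-o[2])/d[2]
def cloud(im,pose=None):
    P=im['pose'] if pose is None else pose; f=f_of(im); Z=im['range_z']
    v,u=np.mgrid[:Z.shape[0],:Z.shape[1]]
    c=np.stack([(u-im['cx'])/f*Z,-(v-im['cy'])/f*Z,-Z],-1); return c@P[:3,:3].T+P[:3,3]
def proj(im,p,pose=None):
    P=im['pose'] if pose is None else pose; c=P[:3,:3].T@(np.asarray(p)-P[:3,3]); f=f_of(im)
    return np.array([im['cx']+f*c[0]/-c[2], im['cy']-f*c[1]/-c[2]])
E
python3 - <<'E'
from h import *
im=dict(np.load('pics/top0.npz')); px=im['pixels']; hsv=cv2.cvtColor(px,cv2.COLOR_BGR2HSV); C=cloud(im)
print('table z', np.median(C[300:340,480:540,2]), np.median(C[100:140,350:400,2]), 'zeros',(im['range_z']==0).mean())
# block
H,S,V=cv2.split(hsv)
def roi(m,u0,u1,v0,v1):
    o=np.zeros_like(m); o[v0:v1,u0:u1]=m[v0:v1,u0:u1]; return o
def rect(m,z,name):
    m=cv2.morphologyEx(m,cv2.MORPH_CLOSE,np.ones((5,5),np.uint8))
    cs,_=cv2.findContours(m,cv2.RETR_EXTERNAL,cv2.CHAIN_APPROX_NONE); c=max(cs,key=cv2.contourArea)
    p=np.array([onz(im,u,v,z)[:2] for u,v in c[:,0]])*1000
    r=cv2.minAreaRect(p.astype(np.float32)); print(name,cv2.contourArea(c),cv2.boundingRect(c),r,cv2.boxPoints(r).round(1).tolist())
m=((H>12)&(H<30)&(S>50)&(V>120)).astype(np.uint8)*255
rect(roi(m,345,455,165,225),.03,'block')
m=((S<60)&(V>150)).astype(np.uint8)*255
rect(roi(m,190,285,160,205),.046,'manifold')
m=((V<60)).astype(np.uint8)*255
rect(roi(m,415,447,188,212),.105,'gauge')
m=((V<60)).astype(np.uint8)*255
rect(roi(m,436,465,230,255),.08,'bigblack')
Z=C[...,2]*1000
print(Z[190:212,420:446].round().astype(int))
print('manifold Z');print(Z[170:194,222:244].round().astype(int))
print(np.median(Z[174:190,200:205]),np.median(Z[176:188,244:252]))
E
```

```text
table z 0.0006128374068996578 0.0006813354181262055 zeros 0.0037890625
block 2130.0 (353, 175, 93, 43) ((546.4058837890625, -232.76031494140625), (235.25697326660156, 65.10810089111328), 76.59758758544922) [[487.5, -339.6000061035156], [550.7999877929688, -354.70001220703125], [605.2999877929688, -125.9000015258789], [542.0, -110.80000305175781]]
manifold 1473.0 (198, 166, 75, 35) ((585.7120971679688, 190.1542510986328), (83.21280670166016, 189.9296875), 0.9271767139434814) [[542.5999755859375, 284.3999938964844], [545.5999755859375, 94.5], [628.7999877929688, 95.9000015258789], [625.7999877929688, 285.79998779296875]]
gauge 148.5 (424, 194, 18, 15) ((527.2570190429688, -298.97479248046875), (38.06129837036133, 27.639118194580078), 61.69395065307617) [[506.1000061035156, -309.20001220703125], [530.4000244140625, -322.29998779296875], [548.4000244140625, -288.79998779296875], [524.0999755859375, -275.70001220703125]]
bigblack 259.5 (437, 236, 24, 16) ((422.9715576171875, -342.86260986328125), (33.9644660949707, 54.05632019042969), 12.027464866638184) [[400.70001220703125, -320.0], [41
[... 5190 characters left out ...]
  46   44   46   44   46   46   42   43   47
    44   47   47   44   49   43   48   47]
 [  44   45   47   46 1166   40   47   41   44   48   45   44   45   50
    48   45   47   44   42   46   45   42]
 [  45   41   43   49   45 1166   45   46   43   43   43   40   43   42
    45   42   43   44   37   40   40   40]
 [  21   26   25   25   22   26   25   20   23   21   22   22   19   18
    18   18   21   15   16    1    3   -1]
 [   3    3    0   -3   -3   -1    6   -2    2    3    3   -1   -2    1
    -5   -1   -2    3    2   -1    4   -1]
 [   3   -4    2    0   -7   -4   -1   -1    4    3    2   -2   -1   -1
     2    2    1   -2    3    4    4    2]]
44.99530635555327 45.727230136262236
```

```bash
python3 - <<'E'
from h import *
im=save('wrist','w0'); print({k:v for k,v in im.items() if k not in('pixels','range_z')})
E
```

```text
{'fovy': 66.69765316855832, 'cx': 319.1303693090479, 'cy': 198.11091407053058, 'tool_from_camera': array([[-7.91034541e-04,  9.45191923e-01,  3.26514324e-01,
         8.37244580e-02],
       [ 9.99999552e-01,  9.17548175e-04, -2.33450515e-04,
        -8.90399540e-05],
       [-5.20248163e-04,  3.26513993e-01, -9.45192225e-01,
        -1.43210196e-01],
       [ 0.00000000e+00,  0.00000000e+00,  0.00000000e+00,
         1.00000000e+00]])}
```

{"method": "drive_tool", "body": {
  "commands": [
    {"spin":0.113},
    {"spin":0.113},
    {"spin":0.113},
    {"spin":0.113},
    {"spin":0.113},
    {"spin":0.113},
    {"spin":0.113},
    {"spin":0.113},
    {"spin":0.113},
    {"spin":0.1}
  ]
}}

```text
invalid input at $.commands[0]: expected keys x, y, z, spin
```

{"method": "drive_tool", "body": {
  "commands": [
    {"x":0,"y":0,"z":0,"spin":0.113},
    {"x":0,"y":0,"z":0,"spin":0.113},
    {"x":0,"y":0,"z":0,"spin":0.113},
    {"x":0,"y":0,"z":0,"spin":0.113},
    {"x":0,"y":0,"z":0,"spin":0.113},
    {"x":0,"y":0,"z":0,"spin":0.113},
    {"x":0,"y":0,"z":0,"spin":0.113},
    {"x":0,"y":0,"z":0,"spin":0.113},
    {"x":0,"y":0,"z":0,"spin":0.113},
    {"x":0,"y":0,"z":0,"spin":0.112}
  ]
}}

```text
time: 0.98
position: [0.2671, 0.5649, 0.231]
tcp_rot: [-3.141, 0.0, 1.565]
ft_force: [-0.5, -0.2, -0.1]
gripper_width: 0.085
```

{"method": "drive_tool", "body": {
  "commands": [
    {"x":-31,"y":26.7,"z":4,"spin":0},
    {"x":-31,"y":26.7,"z":4,"spin":0},
    {"x":-31,"y":26.7,"z":4,"spin":0},
    {"x":-31,"y":26.7,"z":4,"spin":0},
    {"x":-31,"y":26.7,"z":4,"spin":0},
    {"x":-31,"y":26.7,"z":4,"spin":0},
    {"x":-31,"y":26.7,"z":4,"spin":0},
    {"x":-31,"y":26.7,"z":4,"spin":0},
    {"x":-31,"y":26.7,"z":4,"spin":0},
    {"x":-31,"y":26.7,"z":4,"spin":0},
    {"x":-31,"y":26.7,"z":4,"spin":0},
    {"x":-31,"y":26.7,"z":4,"spin":0},
    {"x":0,"y":0,"z":0,"spin":0},
    {"x":0,"y":0,"z":0,"spin":0}
  ]
}}

```text
time: 2.15
position: [0.5887, 0.1897, 0.1826]
tcp_rot: [-3.141, 0.002, 1.566]
ft_force: [-0.1, 0.8, 0.1]
gripper_width: 0.0856
```

```bash
cat >> h.py <<'E'
def Tst(s):
    T=np.eye(4); T[:3,:3]=R.from_euler('xyz',s['tcp_rot']).as_matrix(); T[:3,3]=s['position']; return T
def wrist(fn):
    s=bot.state(); im=save('wrist',fn); im['pose']=Tst(s)@im['tool_from_camera']; np.savez('pics/'+fn+'.npz',**im); return s,im
E
python3 - <<'E'
from h import *
s,im=wrist('w1'); print(s['time'],s['position'],s['tcp_rot'],s['ft_force'])
E
```

```text
2.15 [0.58874397 0.18970352 0.1825983 ] [-3.14101958e+00  1.61038660e-03  1.56559715e+00] [-0.06832374  0.77684465  0.13970938]
```

View pics/w1.png

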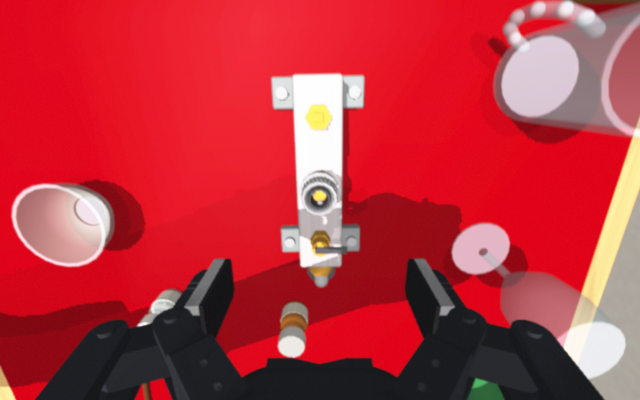

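```bash
python3 - <<'E'
from h import *
im=dict(np.load('pics/w1.npz')); px=im['pixels']; C=cloud(im); 
print('cam',im['pose'][:3,3],'tcp px',proj(im,[.5887,.1897,.1826]),proj(im,[.5887,.1897,.0955]))
cr=cv2.resize(px[150:260,270:370],None,fx=5.5,fy=5.5,interpolation=cv2.INTER_CUBIC); cv2.imwrite('pics/w1c.png',cr)
Z=C[...,2]*1000
print(Z[172:222:2,300:342:2].round().astype(int))
E
```

```text
cam [0.58983992 0.27396279 0.32567242] tcp px [318.16850924 259.15305781] [318.58191007 203.2445519 ]
[[ 47  47  47  46  47  48  48  46  48  74  56  59  56  46  45  47  47  46
   48  46  46]
 [ 46  46  45  47  47  46  74  76  78  80  80  80  79  78  75  47  46  46
   46  47  47]
 [ 46  47  46  46  75  79  79  81  80  80  79  80  80  80  78  78  46  46
   46  48  46]
 [ 46  47  46  75  80  79  79  84  82  86  83  84  83  82  80  80  79  73
   46  46  46]
 [ 47  46  74  78  80  83  85  91  88  92  89  92  87  90  83  79  80  80
   47  46  46]
 [ 46  47  78  79  81  90  90  92  94  95  95  95  95  93  89  90  83  81
  326  47  47]
 [ 46  76  79  82  88  95  96  96  99  96  96  98  98  97  96  92  90  81
   81  46  45]
 [ 47  80  79  93  95  96  98  98  98  96  96  97  96  98  98  99  94  86
   80  80  46]
 [ 47  80  90  95  98  97  96  93  93  93  95  95  92  95  98  97  97  93
   83  79  47]
 [ 77  80  92  99  97  97  93  96  99  98 100  99  97  95  94  96  98  97
   88  82  47]
 [ 79  79  98  97  97  90  98 101 100  99  99 100 100  98  96  95  97  98
   95  80  46]
 [ 45  89  98  97  
[... 527 characters left out ...]
8  99  95  96  99  96  96  94  94 326  98  99  99  96  95  98
   47  45  48]
 [ 46  47  47  99  97  95  99  99  99  98  98  98  99  99  95  96  98  98
   47  46  47]
 [ 48  46  46  97  98  98  96  95  98  98 100 100  98  95  97  98  99  47
   46  46  46]
 [ 47  46  46  48  97  97  97  96  97  97  96  97  97  97  96  97  46  46
   48  46  46]
 [ 46  47  46  46  47  47  97  97  99  98  98  97  98  98  98  47  47  46
   47  46  46]
 [ 47  46  47  48  48  46  47  46  46  47  97  97  47  47  47  47  47  47
   47  46  46]
 [ 45  47  47  47  47  47  47  47  48  47  47  47  47  46  48  46  46  45
   47  46  46]
 [ 46  46  46  46  46  46  47  48  47  46  48  47  46  48  47  46  47  46
   45  46  46]]
```

View pics/w1c.png

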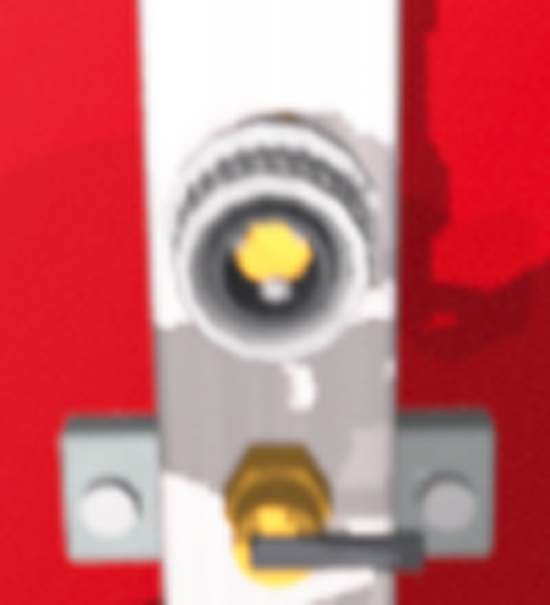

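```bash
python3 - <<'E'
from h import *
for fn,roi in (('w1',(160,230,290,350)),('top0',(168,190,218,245))):
    im=dict(np.load(f'pics/{fn}.npz')); C=cloud(im)*1000; v0,v1,u0,u1=roi
    P=C[v0:v1,u0:u1].reshape(-1,3); 
    for lo in (88,94):
        Q=P[(P[:,2]>lo)&(P[:,2]<110)]
        print(fn,lo,len(Q),cv2.minEnclosingCircle(Q[:,:2].astype(np.float32)), np.median(Q[:,2]))
    Q=P[(P[:,2]>72)&(P[:,2]<110)]; print('flange',cv2.minEnclosingCircle(Q[:,:2].astype(np.float32)))
    Q=P[(P[:,2]>40)&(P[:,2]<50)];print('man x',Q[:,0].min(),Q[:,0].max())
    # pixel ellipse of silver rim: blob of Z>94
    M=np.zeros(C.shape[:2],np.uint8); M[v0:v1,u0:u1]=(C[v0:v1,u0:u1,2]>94)*255
    M=cv2.morphologyEx(M,cv2.MORPH_CLOSE,np.ones((7,7)))
    cs,_=cv2.findContours(M,cv2.RETR_EXTERNAL,cv2.CHAIN_APPROX_NONE); c=max(cs,key=cv2.contourArea)
    p=np.array([onz(im,u,v,.097)[:2] for u,v in c[:,0]])*1000
    A=np.c_[2*p,np.ones(len(p))]; sol=np.linalg.lstsq(A,(p**2).sum(1),rcond=None)[0]; print('circ fit',sol[:2],np.sqrt(sol[2]+(sol[:2]**2).sum()))
E
```

```text
w1 88 953 ((589.6106567382812, 193.8024139404297), 14.754495620727539) 96.95758516658145
w1 94 769 ((589.5594482421875, 193.55279541015625), 14.513237953186035) 97.40068608319358
flange ((589.540283203125, 193.34805297851562), 17.00492286682129)
man x 567.4914881571273 612.0686657071273
circ fit [590.80879959 193.92597044] 14.992366789524722
top0 88 101 ((589.3866577148438, 192.023193359375), 14.57193374633789) 95.17986078857565
top0 94 76 ((589.3284912109375, 192.38755798339844), 14.205901145935059) 95.93501193686382
flange ((589.7237548828125, 192.3697967529297), 16.68886947631836)
man x 569.8704041666947 612.0817349319105
circ fit [586.44781423 198.55390506] 17.166028030148635
```

The wrist crop shows the coupler rim at about (320,195), with the bleed valve below it at (320,242). The sleeve centre comes out near (589.5, 193.5) mm and the mouth at z ≈ 98.5 mm.

{"method": "drive_tool", "body": {
  "commands": [
    {"x":3.8,"y":0.8,"z":20,"spin":0},
    {"x":0,"y":0,"z":20,"spin":0},
    {"x":0,"y":0,"z":20,"spin":0},
    {"x":0,"y":0,"z":20,"spin":0},
    {"x":0,"y":0,"z":21,"spin":0},
    {"x":0,"y":0,"z":0,"spin":0},
    {"x":0,"y":0,"z":0,"spin":0}
  ]
}}

```text
time: 2.78
position: [0.5872, 0.1981, 0.0818]
tcp_rot: [-3.139, 0.0, 1.573]
ft_force: [-0.7, -0.6, 0.4]
gripper_width: 0.0855
```

{"method": "drive_tool", "body": {
  "commands": [
    {"x":0,"y":0,"z":0,"spin":0},
    {"x":0,"y":0,"z":0,"spin":0},
    {"x":0,"y":0,"z":0,"spin":0},
    {"x":0,"y":0,"z":0,"spin":0},
    {"x":0,"y":0,"z":0,"spin":0},
    {"x":0,"y":0,"z":0,"spin":0},
    {"x":0,"y":0,"z":0,"spin":0},
    {"x":0,"y":0,"z":0,"spin":0},
    {"x":0,"y":0,"z":0,"spin":0},
    {"x":0,"y":0,"z":0,"spin":0}
  ],
  "hand": 0.25,
  "newtons": 30
}}

```text
time: 3.62
position: [0.589, 0.197, 0.0832]
tcp_rot: [3.14, -0.001, 1.571]
ft_force: [-1.0, -0.2, 6.2]
gripper_width: 0.0284
```

```bash
python3 - <<'E'
from h import *
s,im=wrist('w2'); print(s['time'],s['position'],s['tcp_rot'],s['ft_force'],s['joint_vel'].round(3))
s=bot.state(); print(s['time'],s['position'],s['tcp_rot'],s['ft_force'],s['moment'])
s=save('side','s2')
px=im['pixels']; cv2.imwrite('pics/w2c.png',cv2.resize(px[200:400,220:420],None,fx=3,fy=3))
E
```

```text
3.6167 [0.58897687 0.19702997 0.08321814] [ 3.14029147e+00 -8.04434965e-04  1.57071432e+00] [-1.02639294 -0.22962788  6.23733028] [ 0.001 -0.    -0.     0.001  0.001  0.001  0.   ]
3.6667 [0.58899913 0.19702225 0.08320856] [ 3.14025966e+00 -7.87626047e-04  1.57068423e+00] [-0.87280792  0.22331771  5.50470872] [-0.00797286  0.04237825 -0.02093528]
```

View pics/w2c.png

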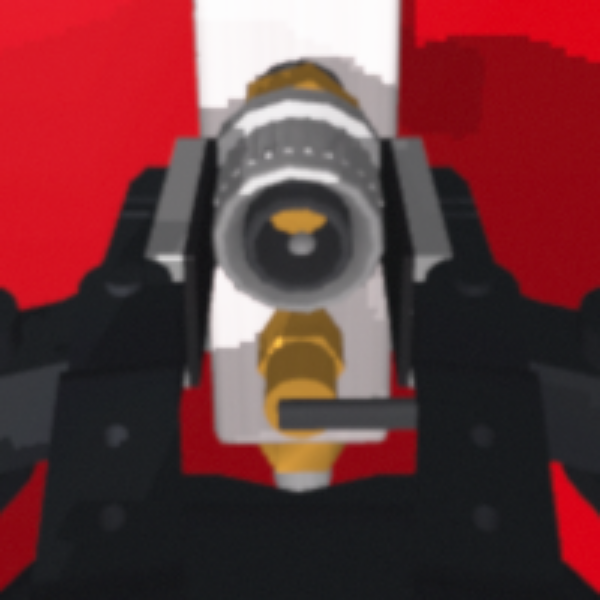

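{"method": "drive_tool", "body": {
  "commands": [
    {"x":0,"y":0,"z":0,"spin":0},
    {"x":0,"y":0,"z":2,"spin":0},
    {"x":0,"y":0,"z":2,"spin":0},
    {"x":0,"y":0,"z":2,"spin":0},
    {"x":0,"y":0,"z":2,"spin":0},
    {"x":0,"y":0,"z":1,"spin":0},
    {"x":0,"y":0,"z":0,"spin":0},
    {"x":0,"y":0,"z":0,"spin":0}
  ],
  "newtons": 50
}}

```text
time: 4.38
position: [0.589, 0.197, 0.0743]
tcp_rot: [3.14, -0.001, 1.571]
ft_force: [-1.8, -0.1, 6.7]
gripper_width: 0.0274
```

{"method": "drive_tool", "body": {
  "commands": [
    {"x":0,"y":0,"z":1,"spin":0},
    {"x":0,"y":0,"z":1,"spin":0},
    {"x":0,"y":0,"z":0,"spin":0},
    {"x":0,"y":0,"z":0,"spin":0}
  ]
}}

```text
time: 4.72
position: [0.5891, 0.197, 0.0728]
tcp_rot: [3.14, -0.001, 1.571]
ft_force: [-3.4, -0.4, 11.3]
gripper_width: 0.0274
```

{"method": "drive_tool", "body": {
  "commands": [
    {"x":0,"y":0,"z":1.5,"spin":0},
    {"x":0,"y":0,"z":0,"spin":0},
    {"x":0,"y":0,"z":0,"spin":0}
  ]
}}

```text
time: 4.97
position: [0.5892, 0.1971, 0.0727]
tcp_rot: [3.14, -0.002, 1.57]
ft_force: [-8.6, -2.9, 24.6]
gripper_width: 0.0275
```

{"method": "drive_tool", "body": {
  "commands": [
    {"x":0,"y":0,"z":0,"spin":0},
    {"x":0,"y":0,"z":0,"spin":0},
    {"x":0,"y":0,"z":0,"spin":0},
    {"x":0,"y":0,"z":0,"spin":0},
    {"x":0,"y":0,"z":0,"spin":0}
  ],
  "hand": 0.6
}}

```text
time: 5.38
position: [0.5882, 0.1967, 0.0695]
tcp_rot: [-3.141, 0.0, 1.571]
ft_force: [0.1, 0.5, 0.6]
gripper_width: 0.0511
```

```bash
python3 - <<'E'
from h import *
s,im=wrist('w3'); print(s['time'],s['position'],s['tcp_rot'],s['ft_force'],s['joint_vel'].round(3))
px=im['pixels']; cv2.imwrite('pics/w3c.png',cv2.resize(px[200:400,220:420],None,fx=3,fy=3))
E
```

```text
5.3833 [0.58824553 0.19674477 0.06945015] [-3.14108146e+00  2.36637975e-04  1.57079536e+00] [0.09817089 0.53610073 0.58787645] [-0.     0.001  0.    -0.     0.001 -0.     0.   ]
```

View pics/w3c.png

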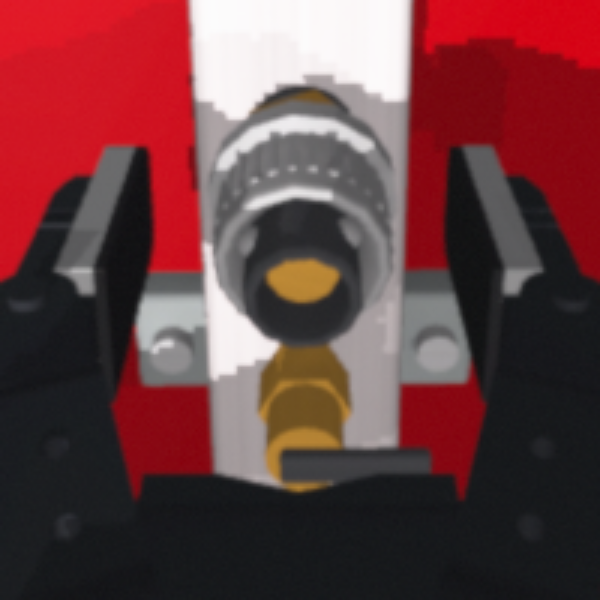

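The picture shows the sleeve holding itself back: the dark barrel at crop (300,290) stands clear of it and the brass valve has risen. Next I'll rotate the jaws 90° and feel the barrel's y centre.

{"method": "drive_tool", "body": {
  "commands": [
    {"x":-3.2,"y":0.8,"z":-25,"spin":0},
    {"x":0,"y":0,"z":-25,"spin":0},
    {"x":0,"y":0,"z":0,"spin":0.1122},
    {"x":0,"y":0,"z":0,"spin":0.1122},
    {"x":0,"y":0,"z":0,"spin":0.1122},
    {"x":0,"y":0,"z":0,"spin":0.1122},
    {"x":0,"y":0,"z":0,"spin":0.1122},
    {"x":0,"y":0,"z":0,"spin":0.1122},
    {"x":0,"y":0,"z":0,"spin":0.1122},
    {"x":0,"y":0,"z":0,"spin":0.1122},
    {"x":0,"y":0,"z":0,"spin":0.1122},
    {"x":0,"y":0,"z":0,"spin":0.1122},
    {"x":0,"y":0,"z":0,"spin":0.1122},
    {"x":0,"y":0,"z":0,"spin":0.1122},
    {"x":0,"y":0,"z":0,"spin":0.1122},
    {"x":0,"y":0,"z":0,"spin":0.1122},
    {"x":0,"y":0,"z":0,"spin":0},
    {"x":0,"y":0,"z":0,"spin":0}
  ]
}}

```text
time: 6.93
position: [0.5891, 0.1937, 0.1196]
tcp_rot: [3.141, 0.0, 0.004]
ft_force: [0.5, -0.2, 0.4]
gripper_width: 0.0515
```

```bash
python3 - <<'E'
from h import *
s,im=wrist('w4'); print(s['time'],s['position'],s['tcp_rot'],s['ft_force'],s['joint_vel'].round(3))
C=cloud(im)*1000
print(proj(im,[.589,.1935,.0985]))
Z=C[...,2]; c=proj(im,[.589,.1935,.0985]).astype(int); v0,v1,u0,u1=c[1]-35,c[1]+35,c[0]-30,c[0]+30
P=C[v0:v1,u0:u1].reshape(-1,3); Q=P[(P[:,2]>60)&(P[:,2]<110)]
h,e=np.histogram(Q[:,2],np.arange(60,110,2)); print(dict(zip(e,h)))
for lo in (92,95): 
  Q=P[(P[:,2]>lo)&(P[:,2]<108)]; print(cv2.minEnclosingCircle(Q[:,:2].astype(np.float32)))
Q=P[(P[:,2]>82)&(P[:,2]<108)]; print(cv2.minEnclosingCircle(Q[:,:2].astype(np.float32)))
Q=P[(P[:,2]>66)&(P[:,2]<108)]; print(cv2.minEnclosingCircle(Q[:,:2].astype(np.float32)))
px=im['pixels']; cv2.imwrite('pics/w4c.png',cv2.resize(px[150:350,220:420],None,fx=3,fy=3))
E
```

```text
6.9333 [0.5891292  0.19371587 0.11963906] [3.14126497e+00 1.50328341e-04 3.67491044e-03] [ 0.51903452 -0.17929787  0.40905761] [ 0.008 -0.003 -0.012 -0.001  0.004 -0.     0.027]
[319.16197867 242.29657777]
{np.int64(60): np.int64(0), np.int64(62): np.int64(0), np.int64(64): np.int64(1), np.int64(66): np.int64(9), np.int64(68): np.int64(9), np.int64(70): np.int64(64), np.int64(72): np.int64(116), np.int64(74): np.int64(32), np.int64(76): np.int64(36), np.int64(78): np.int64(46), np.int64(80): np.int64(52), np.int64(82): np.int64(56), np.int64(84): np.int64(91), np.int64(86): np.int64(151), np.int64(88): np.int64(313), np.int64(90): np.int64(366), np.int64(92): np.int64(217), np.int64(94): np.int64(69), np.int64(96): np.int64(104), np.int64(98): np.int64(264), np.int64(100): np.int64(26), np.int64(102): np.int64(0), np.int64(104): np.int64(0), np.int64(106): np.int64(0)}
((589.4000244140625, 193.55517578125), 9.516465187072754)
((589.4000244140625, 193.55517578125), 9.516465187072754)
((589.7412109375, 193.271484375), 14.803570747375488)
((589.3685302734375, 193.35340881347656), 16.951744079589844)
```

View pics/w4c.png

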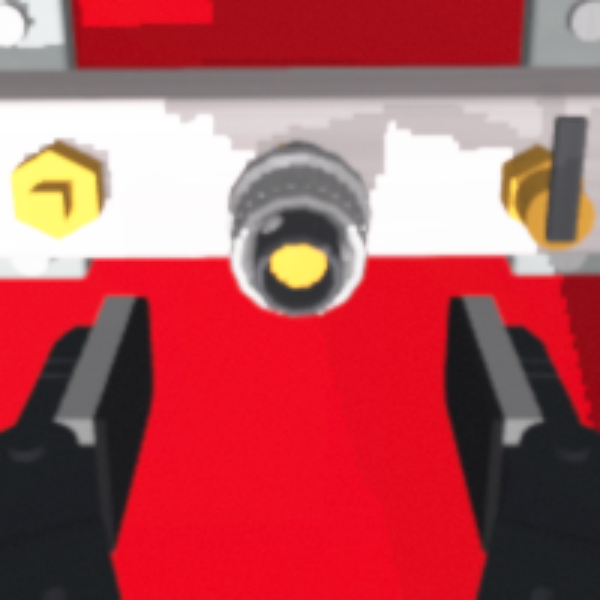

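Both wrist views agree: coupler axis at about (589.4, 193.5), sleeve top down to about 90 mm, so it is held open. On to the gauge.

{"method": "drive_tool", "body": {
  "commands": [
    {"x":0,"y":0,"z":-40,"spin":0},
    {"x":0,"y":0,"z":-40,"spin":0},
    {"x":-5.2,"y":41.1,"z":0,"spin":0},
    {"x":-5.2,"y":41.1,"z":0,"spin":0},
    {"x":-5.2,"y":41.1,"z":0,"spin":0},
    {"x":-5.2,"y":41.1,"z":0,"spin":0},
    {"x":-5.2,"y":41.1,"z":0,"spin":0},
    {"x":-5.2,"y":41.1,"z":0,"spin":0},
    {"x":-5.2,"y":41.1,"z":0,"spin":0},
    {"x":-5.2,"y":41.1,"z":0,"spin":0},
    {"x":-5.2,"y":41.1,"z":0,"spin":0},
    {"x":-5.2,"y":41.1,"z":0,"spin":0},
    {"x":-5.2,"y":41.1,"z":0,"spin":0},
    {"x":-5.2,"y":41.1,"z":0,"spin":0}
  ],
  "hand": 1
}}

```text
time: 8.15
position: [0.5263, -0.3014, 0.1999]
tcp_rot: [-3.141, -0.001, 0.004]
ft_force: [1.4, 0.3, 0.2]
gripper_width: 0.086
```

{"method": "drive_tool", "body": {
  "commands": [
    {"x":0,"y":0,"z":0,"spin":-0.1075},
    {"x":0,"y":0,"z":0,"spin":-0.1075},
    {"x":0,"y":0,"z":0,"spin":-0.1075},
    {"x":0,"y":0,"z":0,"spin":-0.1075},
    {"x":0,"y":0,"z":0,"spin":-0.1075},
    {"x":0,"y":0,"z":0,"spin":-0.1075},
    {"x":0,"y":0,"z":0,"spin":-0.1075},
    {"x":0,"y":0,"z":0,"spin":-0.1075},
    {"x":0,"y":0,"z":0,"spin":-0.1075},
    {"x":0,"y":0,"z":0,"spin":-0.1075},
    {"x":0,"y":0,"z":0,"spin":0},
    {"x":0,"y":0,"z":0,"spin":0},
    {"x":0,"y":0,"z":0,"spin":0},
    {"x":0,"y":0,"z":0,"spin":0}
  ]
}}

```text
time: 9.32
position: [0.5268, -0.2996, 0.1998]
tcp_rot: [-3.142, -0.0, 1.073]
ft_force: [0.4, -0.6, -0.3]
gripper_width: 0.0854
```

```bash
python3 - <<'E'
from h import *
s,im=wrist('w5'); print(s['time'],s['position'],s['tcp_rot'],s['ft_force'],s['joint_vel'].round(3))
E
```

```text
9.3167 [ 0.5268072  -0.29960652  0.19975612] [-3.14155848e+00 -3.28162357e-05  1.07328384e+00] [ 0.44233751 -0.64283772 -0.33371751] [-0.003  0.001 -0.     0.002 -0.002  0.     0.006]
```

View pics/w5.png

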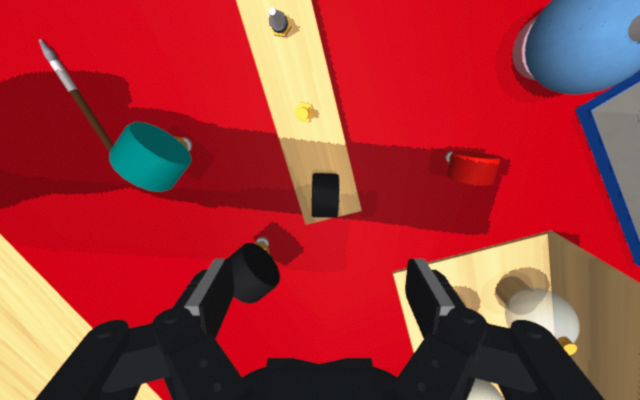

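```bash
python3 - <<'E'
from h import *
im=dict(np.load('pics/w5.npz')); C=cloud(im)*1000
v0,v1,u0,u1=160,225,300,352
P=C[v0:v1,u0:u1].reshape(-1,3)
print('block z',np.median(P[(P[:,2]>20)&(P[:,2]<40)][:,2]))
for lo in (45,60,80):
  Q=P[(P[:,2]>lo)&(P[:,2]<100)]
  r=cv2.minAreaRect(Q[:,:2].astype(np.float32)); print(lo,len(Q),r,Q[:,2].max())
# sections along tool axes
yaw=1.0733; tx=np.array([np.cos(yaw),np.sin(yaw)]); ty=np.array([np.sin(yaw),-np.cos(yaw)])
Q=P[(P[:,2]>50)&(P[:,2]<100)]; D=Q[:,:2]-np.array([526.8,-299.6]); a=D@tx; b=D@ty
print('tool x range',a.min(),a.max(),'tool y',b.min(),b.max(),np.percentile(a,[1,99]),np.percentile(b,[1,99]))
# fit z-profile circle: (a-a0)^2+(z-z0)^2=21.5^2 with rim points on middle strip
k=(abs(b-np.median(b))<9); 
A=np.c_[2*a[k],2*Q[k,2],np.ones(k.sum())]; sol=np.linalg.lstsq(A,a[k]**2+Q[k,2]**2,rcond=None)[0]; print('cyl',sol[:2],np.sqrt(sol[2]+(sol[:2]**2).sum()))
from scipy.optimize import least_squares
r=least_squares(lambda p:np.hypot(a[k]-p[0],Q[k,2]-p[1])-21.5,[0,65],loss='soft_l1'); print(r.x)
px=im['pixels']; cv2.imwrite('pics/w5c.png',cv2.resize(px[150:250,270:390],None,fx=5,fy=5,interpolation=cv2.INTER_CUBIC))
E
```

```text
block z 30.699108384258377
45 1217 ((528.80908203125, -309.0809631347656), (41.03032684326172, 24.95802879333496), 61.12223434448242) 88.82035837400004
60 1210 ((528.80908203125, -309.0809631347656), (41.03032684326172, 24.95802879333496), 61.12223434448242) 88.82035837400004
80 890 ((528.4916381835938, -309.60009765625), (32.37387466430664, 24.648223876953125), 61.01686477661133) 88.82035837400004
tool x range -27.812133609903764 13.160488963418802 tool y -6.308629275504372 18.888301230816733 [-26.7491149   12.95202063] [-5.99533454 18.37933385]
cyl [-8.23957938 66.08778514] 20.98424296644107
[-8.44237174 65.48579646]
```

View pics/w5c.png

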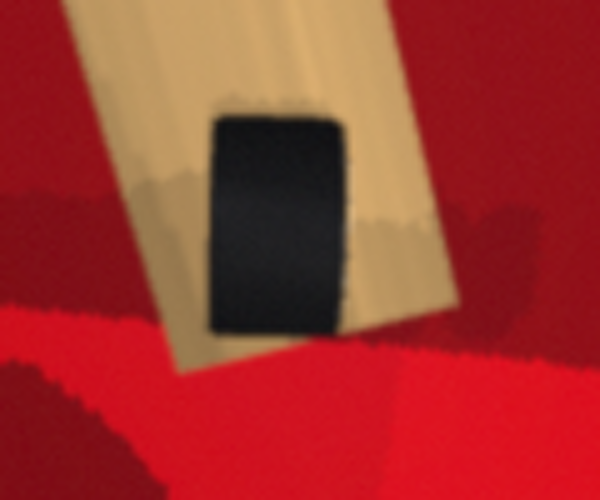

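The crop shows the black gauge square to the jaws, 25 × 41 mm, centred at tool x −8.3 and y +6.2 mm. That matches the smaller black gauge, so I'm descending onto it.

{"method": "drive_tool", "body": {
  "commands": [
    {"x":-8.3,"y":6.2,"z":0,"spin":0.006},
    {"x":0,"y":0,"z":0,"spin":0},
    {"x":0,"y":0,"z":35,"spin":0},
    {"x":0,"y":0,"z":35,"spin":0},
    {"x":0,"y":0,"z":35,"spin":0},
    {"x":0,"y":0,"z":30,"spin":0},
    {"x":0,"y":0,"z":18.5,"spin":0},
    {"x":0,"y":0,"z":0,"spin":0},
    {"x":0,"y":0,"z":0,"spin":0},
    {"x":0,"y":0,"z":0,"spin":0}
  ]
}}

```text
time: 10.2
position: [0.5291, -0.3107, 0.0478]
tcp_rot: [3.14, 0.0, 1.068]
ft_force: [-0.1, -0.9, 0.6]
gripper_width: 0.0857
```

{"method": "drive_tool", "body": {
  "commands": [
    {"x":0,"y":0,"z":0,"spin":0},
    {"x":0,"y":0,"z":0,"spin":0},
    {"x":0,"y":0,"z":0,"spin":0},
    {"x":0,"y":0,"z":0,"spin":0},
    {"x":0,"y":0,"z":0,"spin":0},
    {"x":0,"y":0,"z":0,"spin":0},
    {"x":0,"y":0,"z":0,"spin":0},
    {"x":0,"y":0,"z":0,"spin":0},
    {"x":0,"y":0,"z":0,"spin":0},
    {"x":0,"y":0,"z":0,"spin":0}
  ],
  "hand": 0.2,
  "newtons": 25
}}

```text
time: 11.03
position: [0.5286, -0.3099, 0.0466]
tcp_rot: [3.141, -0.0, 1.069]
ft_force: [-1.0, 1.7, 5.5]
gripper_width: 0.0249
```

```bash
python3 - <<'E'
from h import *
s,im=wrist('w6'); print(s['time'],s['position'],s['tcp_rot'],s['ft_force'],s['gripper_width'])
px=im['pixels']; cv2.imwrite('pics/w6c.png',cv2.resize(px[180:400,220:420],None,fx=2.7,fy=2.7))
E
```

```text
11.0333 [ 0.52855374 -0.30986826  0.04662581] [ 3.14118399e+00 -2.72214315e-04  1.06905106e+00] [-0.95771001  1.66435202  5.510107  ] 0.024896722150959467
```

View pics/w6c.png

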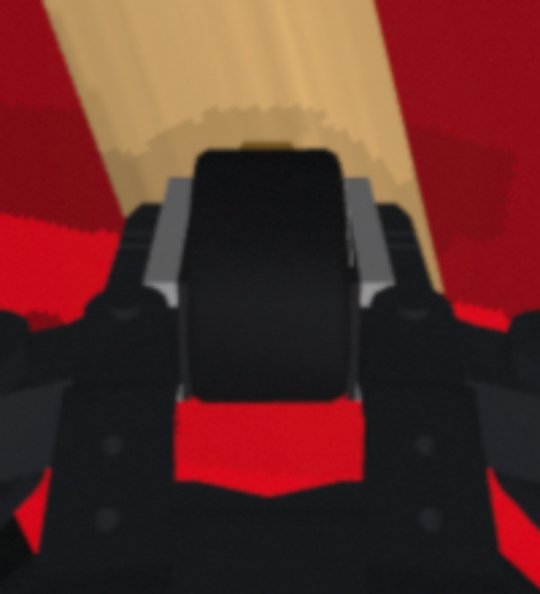

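{"method": "drive_tool", "body": {
  "commands": [
    {"x":0,"y":0,"z":0,"spin":0},
    {"x":0,"y":0,"z":0,"spin":0},
    {"x":0,"y":0,"z":-3,"spin":0},
    {"x":0,"y":0,"z":-7,"spin":0},
    {"x":0,"y":0,"z":-12,"spin":0},
    {"x":0,"y":0,"z":-20,"spin":0},
    {"x":0,"y":0,"z":-30,"spin":0},
    {"x":0,"y":0,"z":-30,"spin":0},
    {"x":0,"y":0,"z":-30,"spin":0},
    {"x":0,"y":0,"z":-20,"spin":0},
    {"x":0,"y":0,"z":-8,"spin":0},
    {"x":0,"y":0,"z":0,"spin":0},
    {"x":0,"y":0,"z":0,"spin":0},
    {"x":0,"y":0,"z":0,"spin":0}
  ],
  "newtons": 70
}}

```text
time: 12.25
position: [0.5276, -0.3093, 0.2046]
tcp_rot: [-3.139, 0.0, 1.069]
ft_force: [-0.2, -0.1, -1.1]
gripper_width: 0.0241
```

```bash
python3 - <<'E'
from h import *
s,im=wrist('w7'); print(s['time'],s['position'],s['tcp_rot'],s['ft_force'],s['gripper_width'])
px=im['pixels']; a=cv2.resize(px[180:400,220:420],None,fx=2,fy=2)
i2=save('side','s7'); c=proj(i2,s['position']).astype(int); print(c)
b=cv2.resize(i2['pixels'][c[1]-55:c[1]+55,c[0]-50:c[0]+50],None,fx=4,fy=4)
cv2.imwrite('pics/w7c.png',np.hstack([a,b]))
E
```

```text
12.25 [ 0.52764882 -0.30932941  0.20463105] [-3.13913331e+00  1.45745397e-04  1.06899540e+00] [-0.23387192 -0.13407928 -1.13773057] 0.024064471549478744
[327 230]
```

View pics/w7c.png

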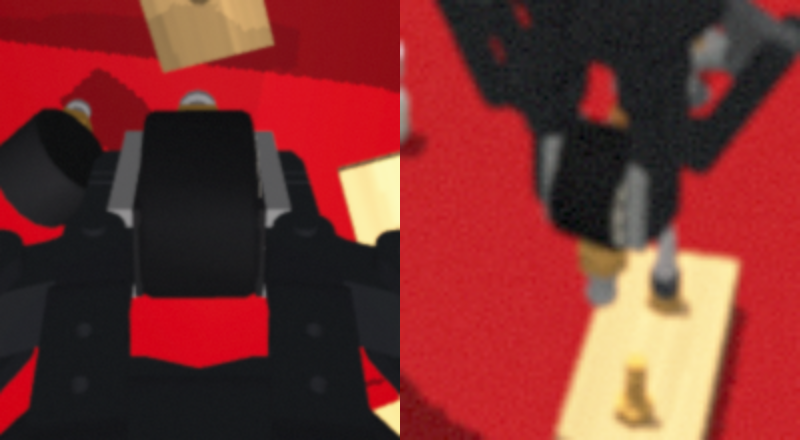

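```bash
cat >> h.py <<'E'
def inhand(fn,box):
    from scipy.optimize import least_squares
    im=dict(np.load(f'pics/{fn}.npz')); C=cloud(im,im['tool_from_camera'])*1000
    v0,v1,u0,u1=box; P=C[v0:v1,u0:u1].reshape(-1,3); B=im['pixels'][v0:v1,u0:u1].reshape(-1,3).max(1)
    k=(abs(P[:,1])<9)&(P[:,2]>-60)&(P[:,2]<30)&(B<70); Q=P[k]
    r=least_squares(lambda p:np.hypot(Q[:,0]-p[0],Q[:,2]-p[1])-21.5,[0,-19],loss='soft_l1',f_scale=1.); print('in hand: n',k.sum(),'x,z of centre',r.x, 'xrange',Q[:,0].min(),Q[:,0].max(),'zmin',Q[:,2].min())
E
python3 - <<'E'
from h import *
inhand('w7',(225,335,285,355)); inhand('w6',(225,335,285,355))
s=dict(np.load('pics/w5.npz'))
E
```

```text
in hand: n 3979 x,z of centre [ -0.16767085 -18.70012279] xrange -14.487521242519078 21.920749660881484 zmin -41.948746898348375
in hand: n 3996 x,z of centre [ -0.13282451 -18.8263622 ] xrange -14.05741953117648 22.194912954152873 zmin -42.03159956813486
```

{"method": "drive_tool", "body": {
  "commands": [
    {"x":18,"y":-7.2,"z":0,"spin":0},
    {"x":36,"y":-14.4,"z":0,"spin":0},
    {"x":36,"y":-14.4,"z":0,"spin":0},
    {"x":36,"y":-14.4,"z":0,"spin":0},
    {"x":36,"y":-14.4,"z":0,"spin":0},
    {"x":36,"y":-14.4,"z":0,"spin":0},
    {"x":36,"y":-14.4,"z":0,"spin":0},
    {"x":36,"y":-14.4,"z":0,"spin":0},
    {"x":36,"y":-14.4,"z":0,"spin":0},
    {"x":36,"y":-14.4,"z":0,"spin":0},
    {"x":36,"y":-14.4,"z":0,"spin":0},
    {"x":36,"y":-14.4,"z":0,"spin":0},
    {"x":36,"y":-14.4,"z":0,"spin":0},
    {"x":20.8,"y":-7.8,"z":0,"spin":0},
    {"x":0,"y":0,"z":20,"spin":0},
    {"x":0,"y":0,"z":20,"spin":0},
    {"x":0,"y":0,"z":0,"spin":0},
    {"x":0,"y":0,"z":0,"spin":0},
    {"x":0,"y":0,"z":0,"spin":0}
  ]
}}

```text
time: 13.93
position: [0.5905, 0.1928, 0.167]
tcp_rot: [3.141, -0.0, 1.068]
ft_force: [0.3, -0.2, -1.1]
gripper_width: 0.0242
```

```bash
python3 - <<'E'
from h import *
s,im=wrist('w8'); print(s['time'],s['position'],s['tcp_rot'],s['ft_force'],s['gripper_width'],s['joint_vel'].round(3))
inhand('w8',(225,335,285,355))
px=im['pixels']; a=cv2.resize(px[150:370,220:420],None,fx=2,fy=2)
i2=save('side','s8'); c=proj(i2,s['position']).astype(int)
b=cv2.resize(i2['pixels'][c[1]-35:c[1]+75,c[0]-50:c[0]+50],None,fx=4,fy=4)
cv2.imwrite('pics/w8c.png',np.hstack([a,b]))
e=s['position'][:2]*1000; yaw=s['tcp_rot'][2]; d=np.array([589.3,193.5])-e
print('need tool x,y', d@[np.cos(yaw),np.sin(yaw)]+0.2, d@[np.sin(yaw),-np.cos(yaw)])
E
```

```text
13.9333 [0.5904679  0.19280942 0.16696424] [ 3.14130751e+00 -1.87222959e-04  1.06819139e+00] [ 0.30007616 -0.23850935 -1.05142856] 0.024174120975809323 [ 0.001 -0.015  0.004 -0.013  0.    -0.002 -0.001]
in hand: n 3983 x,z of centre [ -0.22835092 -18.73399687] xrange -14.25988590499766 21.978601382878562 zmin -41.61860113061228
need tool x,y 0.24258505735704844 -1.3561251331951294
```

View pics/w8c.png

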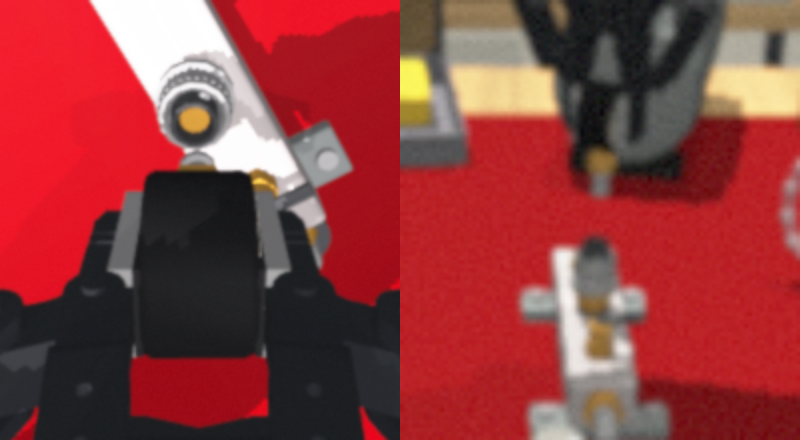

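{"method": "drive_tool", "body": {
  "commands": [
    {"x":0.3,"y":-1.4,"z":10,"spin":0},
    {"x":0,"y":0,"z":12,"spin":0},
    {"x":0,"y":0,"z":5,"spin":0},
    {"x":0,"y":0,"z":0,"spin":0},
    {"x":0,"y":0,"z":0,"spin":0},
    {"x":0,"y":0,"z":0,"spin":0},
    {"x":0,"y":0,"z":0,"spin":0}
  ]
}}

```text
time: 14.62
position: [0.5893, 0.1942, 0.1397]
tcp_rot: [3.141, -0.001, 1.069]
ft_force: [-0.5, 0.0, -1.7]
gripper_width: 0.024
```

```bash
python3 - <<'E'
from h import *
s=bot.state(); print(s['time'],s['position'],s['tcp_rot'],s['ft_force'],s['joint_vel'].round(3))
e=s['position'][:2]*1000; yaw=s['tcp_rot'][2]; d=np.array([589.3,193.5])-e
print('need tool x,y', d@[np.cos(yaw),np.sin(yaw)]+0.2, d@[np.sin(yaw),-np.cos(yaw)])
s,im=wrist('w9')
px=im['pixels']; a=cv2.resize(px[170:250,270:370],None,fx=6,fy=6,interpolation=cv2.INTER_CUBIC)
cv2.imwrite('pics/w9c.png',a)
E
```

```text
14.6167 [0.58934425 0.19422833 0.13973516] [ 3.14117590e+00 -5.85855721e-04  1.06891332e+00] [-0.48351018  0.00630118 -1.66350296] [-0.001 -0.001  0.001  0.001 -0.002 -0.    -0.   ]
need tool x,y -0.4597930598037922 0.3115908916756847
```

View pics/w9c.png

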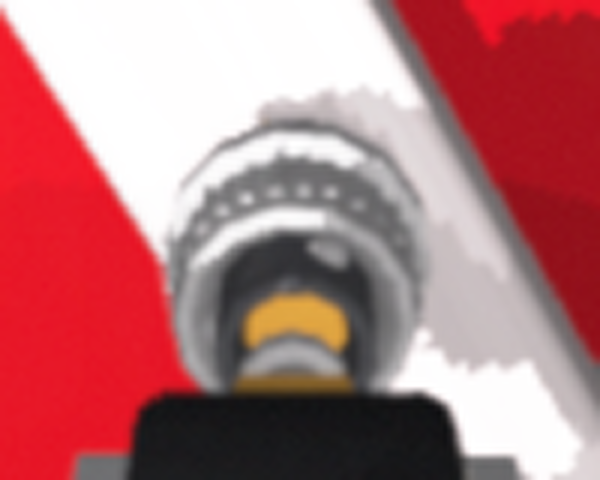

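{"method": "drive_tool", "body": {
  "commands": [
    {"x":-0.4,"y":0.3,"z":0,"spin":0},
    {"x":0,"y":0,"z":2,"spin":0},
    {"x":0,"y":0,"z":2,"spin":0},
    {"x":0,"y":0,"z":2,"spin":0},
    {"x":0,"y":0,"z":2,"spin":0},
    {"x":0,"y":0,"z":1,"spin":0},
    {"x":0,"y":0,"z":0,"spin":0},
    {"x":0,"y":0,"z":0,"spin":0}
  ]
}}

```text
time: 15.33
position: [0.5891, 0.1937, 0.1302]
tcp_rot: [-3.141, 0.0, 1.069]
ft_force: [0.3, 0.7, -1.7]
gripper_width: 0.024
```

{"method": "drive_tool", "body": {
  "commands": [
    {"x":0,"y":0,"z":1.5,"spin":0},
    {"x":0,"y":0,"z":1.5,"spin":0},
    {"x":0,"y":0,"z":0,"spin":0},
    {"x":0,"y":0,"z":0,"spin":0}
  ]
}}

```text
time: 15.67
position: [0.589, 0.1937, 0.1272]
tcp_rot: [-3.141, 0.0, 1.069]
ft_force: [-0.6, 1.0, -1.4]
gripper_width: 0.0242
```

{"method": "drive_tool", "body": {
  "commands": [
    {"x":0,"y":0,"z":1,"spin":0},
    {"x":0,"y":0,"z":1,"spin":0},
    {"x":0,"y":0,"z":1,"spin":0},
    {"x":0,"y":0,"z":1,"spin":0},
    {"x":0,"y":0,"z":0,"spin":0},
    {"x":0,"y":0,"z":0,"spin":0}
  ]
}}

```text
time: 16.17
position: [0.5892, 0.1937, 0.1233]
tcp_rot: [3.141, -0.0, 1.069]
ft_force: [-1.0, -0.6, 2.2]
gripper_width: 0.024
```

{"method": "drive_tool", "body": {
  "commands": [
    {"x":0,"y":0,"z":1,"spin":0},
    {"x":0,"y":0,"z":1,"spin":0},
    {"x":0,"y":0,"z":1,"spin":0},
    {"x":0,"y":0,"z":1,"spin":0},
    {"x":0,"y":0,"z":1,"spin":0},
    {"x":0,"y":0,"z":0,"spin":0},
    {"x":0,"y":0,"z":0,"spin":0}
  ]
}}

```text
time: 16.75
position: [0.5892, 0.1937, 0.1183]
tcp_rot: [3.141, -0.0, 1.069]
ft_force: [-0.1, 0.0, 2.5]
gripper_width: 0.0241
```

{"method": "drive_tool", "body": {
  "commands": [
    {"x":0,"y":0,"z":0.7,"spin":0},
    {"x":0,"y":0,"z":0.7,"spin":0},
    {"x":0,"y":0,"z":0.7,"spin":0},
    {"x":0,"y":0,"z":0,"spin":0},
    {"x":0,"y":0,"z":0,"spin":0}
  ]
}}

```text
time: 17.17
position: [0.5892, 0.1937, 0.1161]
tcp_rot: [3.141, -0.0, 1.069]
ft_force: [0.7, -0.4, 2.8]
gripper_width: 0.0244
```

```bash
python3 - <<'E'
from h import *
s,im=wrist('w10'); print(s['time'],s['position'],s['tcp_rot'],s['ft_force'],s['gripper_width'])
inhand('w10',(225,335,285,355))
px=im['pixels']; a=cv2.resize(px[170:250,270:370],None,fx=6,fy=6,interpolation=cv2.INTER_CUBIC)
cv2.imwrite('pics/w10c.png',a)
E
```

```text
17.1667 [0.58920582 0.19372879 0.1161133 ] [ 3.14144553e+00 -1.47532503e-04  1.06901332e+00] [ 0.73472119 -0.39704671  2.75779634] 0.02438513995642092
in hand: n 4081 x,z of centre [ -0.17188425 -18.68379321] xrange -15.264501093048041 21.888321459881276 zmin -42.07930781934962
```

View pics/w10c.png

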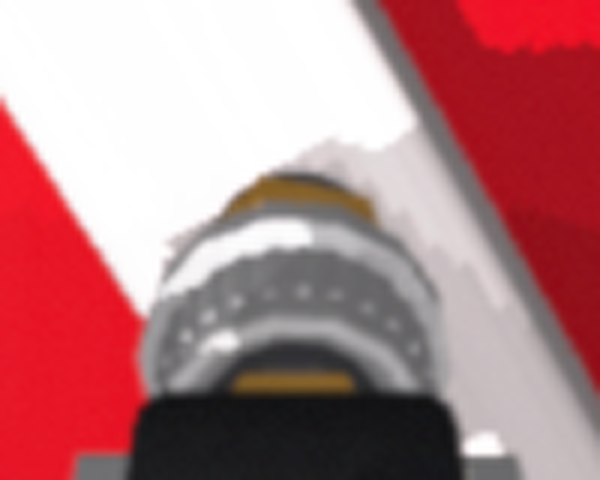

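```bash
python3 - <<'E'
from h import *
for fn in ('w9','w10'):
    im=dict(np.load(f'pics/{fn}.npz')); C=cloud(im)*1000; P=C.reshape(-1,3)
    r=np.hypot(P[:,0]-589.3,P[:,1]-193.5)
    for lo,hi in ((9.5,13.5),(15.2,16.6)):
        k=(r>lo)&(r<hi)&(P[:,2]<104)&(P[:,2]>50); h,e=np.histogram(P[k,2],np.arange(56,104,2)); print(fn,lo,{int(a):int(b) for a,b in zip(e,h) if b})
E
```

```text
w9 9.5 {76: 2, 78: 2, 80: 1, 84: 1, 86: 49, 88: 173, 90: 148, 92: 1}
w9 15.2 {64: 5, 66: 17, 68: 19, 70: 72, 72: 71}
w10 9.5 {56: 22, 58: 18, 60: 8, 62: 2, 84: 1, 92: 2, 94: 35, 96: 110, 98: 42, 100: 6}
w10 15.2 {72: 13, 74: 21, 76: 26, 78: 124, 80: 57, 82: 1, 90: 1, 94: 1}
```

The depth shows the sleeve has sprung forward: flange top went from 72 to 79 mm and sleeve top from 90 to 97 mm. I'll give it a light tug before releasing.

{"method": "drive_tool", "body": {
  "commands": [
    {"x":0,"y":0,"z":-1,"spin":0},
    {"x":0,"y":0,"z":-1,"spin":0},
    {"x":0,"y":0,"z":0,"spin":0},
    {"x":0,"y":0,"z":0,"spin":0}
  ]
}}

```text
time: 17.55
position: [0.589, 0.1936, 0.1173]
tcp_rot: [-3.141, 0.001, 1.069]
ft_force: [4.7, 1.5, -10.1]
gripper_width: 0.0241
```

{"method": "drive_tool", "body": {
  "commands": [
    {"x":0,"y":0,"z":1.4,"spin":0},
    {"x":0,"y":0,"z":0,"spin":0},
    {"x":0,"y":0,"z":0,"spin":0}
  ]
}}

```text
time: 17.8
position: [0.5891, 0.1936, 0.1167]
tcp_rot: [-3.142, 0.0, 1.069]
ft_force: [2.5, 1.7, -4.7]
gripper_width: 0.0239
```

{"method": "drive_tool", "body": {
  "commands": [
    {"x":0,"y":0,"z":0,"spin":0},
    {"x":0,"y":0,"z":0,"spin":0},
    {"x":0,"y":0,"z":0,"spin":0},
    {"x":0,"y":0,"z":0,"spin":0},
    {"x":0,"y":0,"z":0,"spin":0},
    {"x":0,"y":0,"z":0,"spin":0}
  ],
  "hand": 0.7
}}

```text
time: 18.3
position: [0.5891, 0.1937, 0.1169]
tcp_rot: [-3.142, -0.0, 1.069]
ft_force: [-1.2, 0.7, 0.4]
gripper_width: 0.0596
```

{"method": "drive_tool", "body": {
  "commands": [
    {"x":0,"y":0,"z":-5,"spin":0},
    {"x":0,"y":0,"z":-15,"spin":0},
    {"x":0,"y":0,"z":-25,"spin":0},
    {"x":0,"y":0,"z":-30,"spin":0},
    {"x":0,"y":0,"z":-30,"spin":0},
    {"x":0,"y":0,"z":-15,"spin":0},
    {"x":0,"y":0,"z":0,"spin":0},
    {"x":0,"y":0,"z":0,"spin":0},
    {"x":0,"y":0,"z":0,"spin":0}
  ]
}}

```text
time: 19.05
position: [0.5887, 0.1936, 0.2359]
tcp_rot: [-3.141, 0.001, 1.069]
ft_force: [-1.0, -0.9, -0.4]
gripper_width: 0.0599
```

```bash
python3 - <<'E'
from h import *
s,im=wrist('w11'); print(s['time'],s['position'],s['tcp_rot'],s['ft_force'],s['gripper_width'])
px=im['pixels']; a=cv2.resize(px[100:300,220:420],None,fx=2,fy=2)
i2=save('side','s11'); b=cv2.resize(i2['pixels'][95:205,295:395],None,fx=3.64,fy=3.64)
save('top','t11')
cv2.imwrite('pics/w11c.png',np.hstack([a,cv2.resize(b,(364,400))]))
C=cloud(im)*1000; P=C.reshape(-1,3)
r=np.hypot(P[:,0]-589.3,P[:,1]-193.5)
for lo,hi in ((9.5,13.5),(15.2,16.6),(0,22)):
    k=(r>lo)&(r<hi)&(P[:,2]<160)&(P[:,2]>50); h,e=np.histogram(P[k,2],np.arange(56,170,2)); print(lo,{int(a):int(b) for a,b in zip(e,h) if b})
E
```

```text
19.05 [0.5886565  0.19362824 0.2359268 ] [-3.14069639e+00  9.02492227e-04  1.06908985e+00] [-0.96694746 -0.90891666 -0.4162839 ] 0.0599384550980957
9.5 {56: 1, 96: 4, 98: 3, 150: 12, 152: 91, 154: 203, 156: 95, 158: 3}
15.2 {72: 5, 74: 4, 76: 8, 78: 41, 80: 17, 148: 17, 150: 61, 152: 40, 154: 4}
0 {56: 1, 72: 5, 74: 9, 76: 15, 78: 63, 80: 44, 82: 8, 84: 11, 86: 9, 88: 13, 90: 10, 92: 10, 94: 9, 96: 16, 98: 5, 126: 11, 128: 6, 134: 4, 136: 12, 138: 22, 140: 27, 142: 34, 144: 68, 146: 101, 148: 69, 150: 179, 152: 215, 154: 389, 156: 383, 158: 9}
```

View pics/w11c.png

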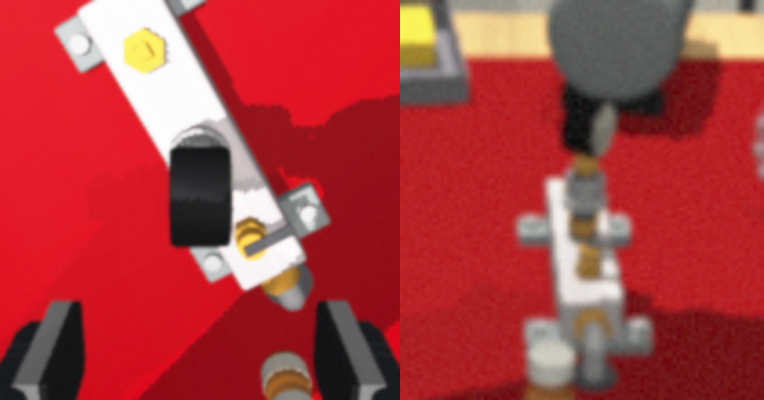

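View pics/t11.png

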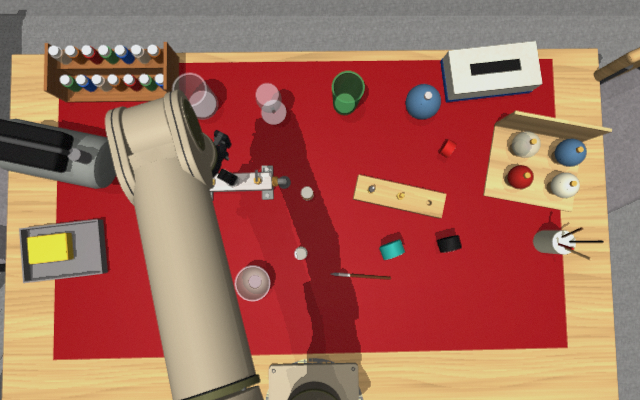

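The gauge stands upright in the coupler (wrist crop (200,195), side crop (590,120)) with the sleeve forward. The top view shows the other things where they were, and the hand is clear, so I'm handing in.

```bash
python3 -c "
from cell import bot
print(bot.state()['time']); print(bot.job_done())"
```

```text
19.2
the job is handed in; nothing more can be done
None
```

The gauge is locked upright in the coupler, and I handed the job in at 19.2 s of the 61 s allowed; the hand-in reports no verdict.

- **Sleeve:** I gripped it and pushed it back about 10 mm to its stop, with about 25 N at the wrist. It stayed back when released.
- **Gauge:** I took the smaller black gauge out of the block and pressed it in. The wrist force showed about 4 N on the valve, far below the 35 N limit, until the sleeve sprang forward.

**Last checks:**
- **Sleeve forward:** depth readings put the flange top back at about 79 mm, up from 72 mm when held open, and the sleeve top at about 97 mm.
- **Lock:** a light tug of about 9 N moved the gauge about 1 mm and then it held.
- **Released state:** the gauge stands upright with its top at about 156 mm, and the gripper is open and clear. The other things look unmoved in the top view, though the arm hides part of the manifold and the area behind it there.

**Small disagreements:**
- **Coupler centre:** sight put it about 0.5 mm further in x than feel did. I aimed between the two, and the plug went in with only about 1 N of sideways force.
- **Mouth height:** the top camera read it about 2–3 mm lower than the wrist camera did. I used the wrist value.

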